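Open the drill jig with its lifting lever

TASK

Open the drill jig: push the latch strap round by its upright peg until the strap is right off the hinged top plate, then press the long arm of the lifting lever down to its stop, so that the short end raises the heavy plate. Finish while still holding the lever down with the plate raised, so that I can draw the block out; lift the plate with the lever alone, never with a hand on the raised plate, and leave the block and the other things on the bench where they are.

Things in the scene. Friction and masses are not known exactly. Their poses are not given: they have to be found in the camera images.
- jig: The drill jig, fixed to the bench: aluminium base plate 260 x 180 x 20 mm on 30 mm feet (top of the plate 50 mm above the bench), hinge lugs at one end, steel lever fork at the other. Origin on the bench, 20 mm from the middle of the base plate towards the hinge, under the lever's line. Its x axis runs level from the lever's pad end to the hinge end, y level to the latch side, z up. Hinge pin of the top plate at x 75, z 101 mm.
- leaf (a joint): Angle of the hinged steel top plate (leaf; 142 x 140 x 18 mm, about 2.4 to 4.2 kg, four dark drill bushes on it): 0 rad lying shut and level with its top 110 mm above the bench (the bushes stand 5 mm higher), grows as its free edge rises; about 0.38 rad when the lever is down on its stop. It falls shut when the lever is let go and cannot rise while the latch is over it.
- leaf_edge (a point): Middle of the upper free edge of the hinged top plate, on the end away from the hinge. Shut it lies in the jig's frame at x -55, y 0, z 110 mm.
- lever (a joint): Angle of the lifting lever: 0 rad at rest (long arm slanting up 0.38 rad away from the jig), grows as the long arm is pressed down, stop at 0.75 rad (long arm slanting down 0.37 rad). It needs about 2 to 6 N downward at the pad and comes back up under the top plate's weight.
- lever_pivot (a point): Pivot pin of the lever, in the steel fork on the jig; jig frame x -95, y 0, z 106 mm. The pin is level, along the jig's y axis. The short arm (60 mm, with a roller) reaches under the top plate, the long arm (170 mm, steel bar 16 mm wide, 14 mm thick) points along the jig's -x.
- pad_top (a point): Middle of the top face of the round black palm pad (48 mm diameter, 10 mm thick) at the end of the lever's long arm, the place to press. The face lies 17 mm above the centreline of the bar, parallel to it, its middle 170 mm along the bar from the pivot. It moves with the lever, on an arc about the pivot: 152 mm out and 79 mm above the pivot at rest (185 mm above the bench), 165 mm out and 46 mm below the pivot at the stop (61 mm above the bench).
- latch (a joint): Angle of the swing latch about its upright pivot bolt: 0 rad with the strap pointing along the jig's +x, its nose 22 mm over the top plate's free edge; grows as it swings anticlockwise seen from above, outward to the jig's +y side (away from the lever); the strap is clear of the plate from 1.3 rad, end stop at 1.75 rad. It stays where it is left; the peg takes about 1.5 N to push.
- latch_pivot (a point): Pivot of the latch strap, on its bolt at the underside of the strap, 111 mm above the bench; jig frame x -78, y 55 mm.
- latch_peg (a point): Top centre of the upright peg on the latch strap: 12 mm diameter, 34 mm from the latch pivot, standing from 119 to 159 mm above the bench. The strap is steel, 58 x 20 x 8 mm, its nose 46 mm from the pivot, its top 119 mm above the bench; the pivot's bolt head (18 mm diameter) rises to 126 mm.
- block_mid (a point): Centre of the drilled aluminium block (80 x 70 x 41 mm, loose) lying between locating pins on the jig's base under the top plate.
- spare_mid (a point): Bystander: centre of a second, identical loose aluminium block (80 x 70 x 41 mm) lying on the bench beside the lever.
- oil_mid (a point): Bystander: mid height of a loose round cutting-oil bottle, 56 mm diameter, 150 mm tall, standing on the bench on the latch side of the lever; its z axis is the bottle's own.
- driver_grip (a point): Bystander: handle of a screwdriver lying loose on the bench beyond the lever's pad.
- drill_mid (a point): Bystander: grip of a cordless drill lying loose on its side beyond the hinge end of the jig, about 230 x 200 x 58 mm.

How it is judged:
By the outcome, as a careful person would: the job done as asked, in the order asked, and still so for the second after the job is handed in, while the arm keeps its last pose, push and grip.
It also fails if it takes over 51 s, if anything falls off the work surface, if the arm or the gripper's body presses on something with over 40 N, if the wrist force passes 120 N, or if a joint passes its speed limit or range.

ROBOT

A 6-joint arm with a two-finger parallel gripper is mounted at the origin on the work surface. World frame = base frame: x ahead of the robot, y to its left, z up, the work surface at z = 0. Lengths are in m, angles in rad, forces in N, time in s.
With the tool pointing down it reaches from about 0.325 to 0.875 m from the base axis. Payload 4.4 kg.
Tool frame: the origin (TCP) lies midway between the tips of the shut fingers; the grasp point (between the pads) lies 19 mm behind it (r.tcp_to_grasp is the z of the grasp point in the tool frame, in m); z points along the fingers, y is the direction in which the jaws open and shut (so a half turn about z gives the same grasp; the last joint's range is limited). The gripper opens to 85 mm and grips with 20 to 120 N. Pads are 22 mm wide; open, the fingers measure 114 mm over their backs; the gripper's body (76 mm by 85 mm) begins 54 mm behind the grasp point. The pads swing forward as they close: fully open they stand 13 mm farther back than shut.
Start: joints at [1.188, 0.207, 1.542, -0, 1.393, -0.15], TCP at [0.132, 0.56, 0.231] pointing down, gripper open.
Joint ranges: [-2.73, 2.73], [-0.86, 2.22], [0.23, 2.46], [-1.11, 4.25], [0.08, 2.63], [-2.82, 2.82]. Speed limits (rad/s): [2.79, 2.79, 3.14, 3.14, 3.14, 3.14].

INTERFACE

Orientations are given as a unit quaternion [w, x, y, z].
In Python, from station import monitor, grab_frame, r gives the robot as it stands. The module is installed in compiled form; this text tells all that it offers.
- The arm moves only by the tool drive_tool, never from a script. Its argument "series" is a list of rows, each a list of 7 numbers: the closure in counts, from 0 (fully open) to 255 (shut), then the shift along the tool's x, y, z in m, then the turn, a rotation vector about the tool's x, y, z in units of 8 degrees (1.0 is 8 degrees). A call has 1 to 20 rows; each row shifts and turns the pose as measured when the row begins, along the tool's axes as they then stand; what a row does not reach is not made up. A row lasts 1/10 s, in which the tool goes at most 50 mm and 8.59 degrees, less where a joint would pass 70% of its speed; a pose out of reach is approached as far as the arm can. A call with a gripper value outside its range is refused whole. The fingers move at their own pace and stop on an object; "squeeze" is the grip in N (left out, the last holds). Time passes only in rows, so rows that do not move let the fingers close. It gives the time, the measured TCP pose, the force and the opening at its end, in the units of the state.
- monitor.state(): the state, without advancing time (a new reading comes with each control period).
- grab_frame(name): name is "scene" or "top"; returns a dict with "image" (480x640x3 uint8, red, green, blue), "range_z" (480x640 float32, m along the optical axis (not along the pixel's ray), 0 where there is no reading), "fx", "fy", "cx", "cy" (pixels), "R" (3x3) and "t" (3): a world point X has camera coordinates R X + t. Camera axes: x right, y down, z forward; pixel columns grow to the right and rows downward; lengths in m; the calibration is good to about 2 mm. A picture is of the moment at which its call begins.
- r.hand_in(): hands the job in, once; it reports no verdict.
The state is a dict: "time_s": time; "joints": joint angles; "qvel": joint speeds; "joint_torque": joint torques, N m; "ee_pos": TCP position; "orientation": TCP orientation; "force": force on the tool from outside, world axes, zero at the start; "ft_torque": the same for the moment, N m; "width": finger opening in m.
Only numpy, scipy, OpenCV 4.12 (cv2) and the standard library are available. Lean on these libraries where they do the work, as an engineer would, in place of code of your own. Each camera call takes 0.05 s, during which the arm holds its last target.

## Working session

There is one attempt and no reset: what is moved stays moved. The work goes in short steps, Python scripts to look and compute and a tool call to move; the robot and the scene stay as the last step left them, time stands still between calls to the robot, and variables do not carry over. Pictures are saved under pics/ and viewed, and the job is handed in when it is done.

Besides the shell and the picture viewer there is one more tool, called as name([rows], argument=value, ...), one row to a line, values as JSON. drive_tool: Moves the arm, as the interface text tells. Its arguments: {"type":"object","properties":{"series":{"type":"array","items":{"type":"array","items":{"type":"number"}}},"squeeze":{"type":"number"}},"required":["series"]}

```bash
mkdir -p pics; ls
python3 - <<'E'
from station import monitor, grab_frame, r
import cv2, numpy as np
print(monitor.state())
for n in ("scene","top"):
    f=grab_frame(n); cv2.imwrite(f"pics/{n}0.png",f["image"][:,:,::-1])
    np.savez(f"{n}0.npz",**f)
    print(n,f["fx"],f["fy"],f["cx"],f["cy"],f["R"].tolist(),f["t"].tolist())
E
```

```text
pics
{'time_s': 0.0, 'joints': array([ 1.18850586e+00,  2.07441002e-01,  1.54296902e+00, -1.26016651e-06,
        1.39351544e+00, -1.50524921e-01]), 'qvel': array([ 0.00217458,  0.00160522,  0.00164914, -0.00023369, -0.00047684,
        0.00076989]), 'joint_torque': array([-2.23762479e-03, -3.83058643e+01, -2.91581243e+01, -5.68135874e-04,
        1.08497983e-02,  1.80765440e-06]), 'ee_pos': array([0.13181075, 0.55889882, 0.23010671]), 'orientation': array([-3.06477619e-04,  1.15623396e-01,  9.93292439e-01, -1.12541795e-03]), 'force': array([0.83677981, 0.91679534, 0.1815616 ]), 'ft_torque': array([ 0.01324274, -0.01703182,  0.03122084]), 'width': 0.0854537130486539}
scene 559.430916855221 559.430916855221 316.6119302868057 245.84222263706832 [[0.8268410614334183, 0.5623078652247336, -0.01198848756354397], [0.3458946337375568, -0.5251946787597097, -0.7775136344489701], [-0.4434983218448746, 0.6387334452718819, -0.6287517987345184]] [-0.5459023205800974, -0.04691468047052813, 1.4964017283420052]
top 543.3119209210785 543.3119209210785 316.3744999727816 248.67742024140654 [[0.0019248140677728487, -0.9999674156159609, 0.007839821244128346], [-0.9811751324627329, -0.0034024823491133073, -0.19309008920864398], [0.19311047234042644, -0.0073205751276354475, -0.9811497106212984]] [0.10475815254297874, 0.6097240743267165, 1.2713597458649577]
```

View pics/scene0.png

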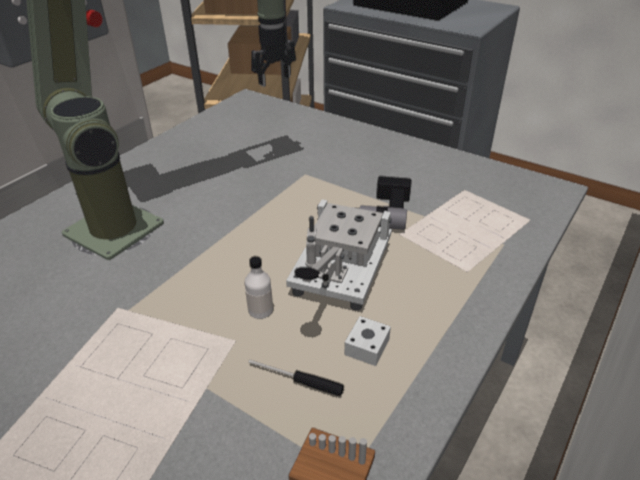

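View pics/top0.png

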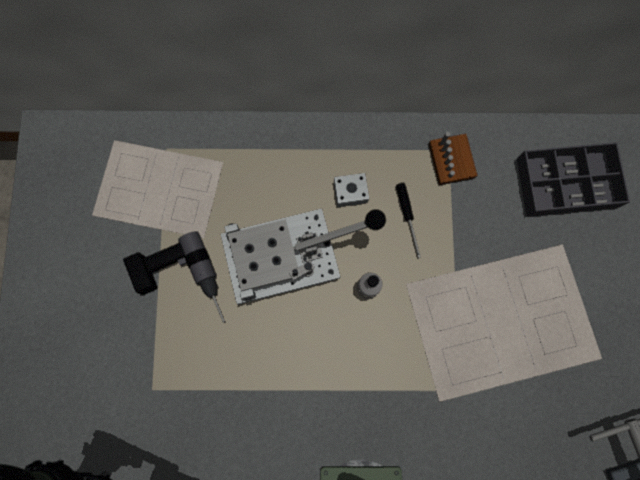

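The top view shows the hinge end at left (about 240,260), the lever pad at (375,219), the bottle at (370,284), the spare block at (351,190) and the screwdriver at (405,215). I'll zoom in and measure next.

```bash
cat > h.py <<'E'
import numpy as np, cv2
def load(n): 
    d=np.load(n); return {k:d[k] for k in d.files}
def ray(f,u,v,z):
    d=f["R"].T@np.array([(u-f["cx"])/f["fx"],(v-f["cy"])/f["fy"],1.0]); c=-f["R"].T@f["t"]
    return c+d*(z-c[2])/d[2]
def proj(f,X):
    p=f["R"]@np.asarray(X,float)+f["t"]; return p[0]/p[2]*f["fx"]+f["cx"],p[1]/p[2]*f["fy"]+f["cy"]
def depth_pt(f,u,v):
    z=f["range_z"][int(round(v)),int(round(u))]; return f["R"].T@(np.array([(u-f["cx"])/f["fx"]*z,(v-f["cy"])/f["fy"]*z,z])-f["t"])
E
python3 - <<'E'
from h import *
f=load("top0.npz"); s=load("scene0.npz")
# height map
def hmap(f):
    v,u=np.mgrid[0:480,0:640]; z=f["range_z"]
    P=np.stack([(u-f["cx"])/f["fx"]*z,(v-f["cy"])/f["fy"]*z,z],-1)-f["t"]
    return P@f["R"]
H=hmap(f); 
m=(H[...,2]>.044)&(H[...,2]<.056); m[:200]=0;m[310:]=0;m[:,:215]=0;m[:,350:]=0
pts=H[m]; print("base",m.sum(),pts.mean(0)); 
rc=cv2.minAreaRect((pts[:,:2]*1000).astype(np.float32)); print(rc)
m2=(H[...,2]>.106)&(H[...,2]<.113); m2[:200]=0;m2[310:]=0;m2[:,:215]=0;m2[:,330:]=0
n,l,st,c=cv2.connectedComponentsWithStats(m2.astype(np.uint8)); k=1+st[1:,4].argmax()
p=H[l==k]; print("leaf",st[k],p.mean(0),cv2.minAreaRect((p[:,:2]*1000).astype(np.float32)))
img=f["image"]
g=img.max(2); mp=(g<50).astype(np.uint8); mp[:205]=0;mp[235:]=0;mp[:,:360]=0;mp[:,392:]=0
n,l,st,c=cv2.connectedComponentsWithStats(mp); k=1+st[1:,4].argmax(); print("pad",st[k],c[k],ray(f,*c[k],.185), H[int(c[k][1]),int(c[k][0])])
cv2.imwrite("pics/topz.png",cv2.resize(img[150:310,210:430,::-1],None,fx=3.6,fy=3.6,interpolation=cv2.INTER_CUBIC))
cv2.imwrite("pics/scenez.png",cv2.resize(s["image"][180:370,230:420,::-1],None,fx=3.1,fy=3.1,interpolation=cv2.INTER_CUBIC))
E
```

```text
base 2922 [0.5919417  0.16554784 0.04996741]
((603.386474609375, 174.21351623535156), (184.8365020751953, 307.37713623046875), 14.931988716125488)
leaf [ 226  219   73   72 2743] [0.58641156 0.23373064 0.10972707] ((592.6023559570312, 233.93057250976562), (154.67965698242188, 143.88340759277344), 14.871091842651367)
pad [365 210  21  20 321] [374.85669782 219.52336449] [ 0.6515904  -0.02341209  0.185     ] [ 0.65368918 -0.02192805  0.18146688]
```

```bash
echo
```

```text
(no output)
```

View pics/topz.png

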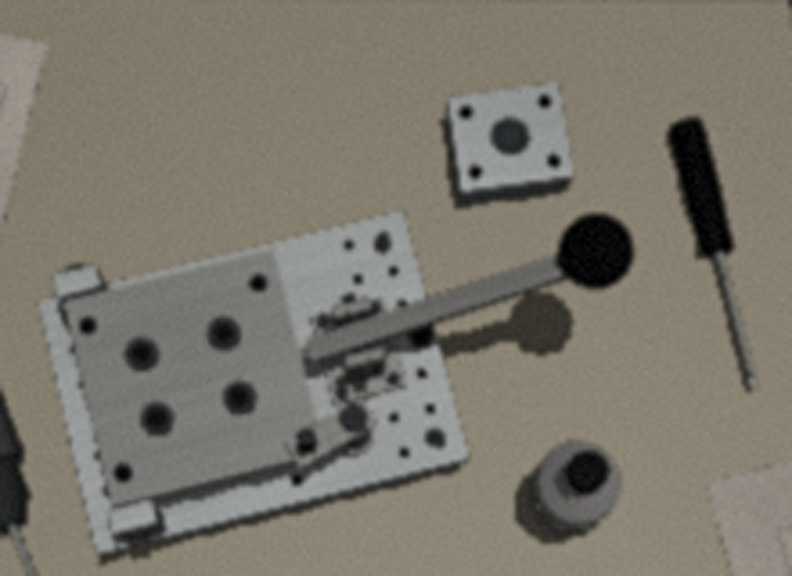

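View pics/scenez.png

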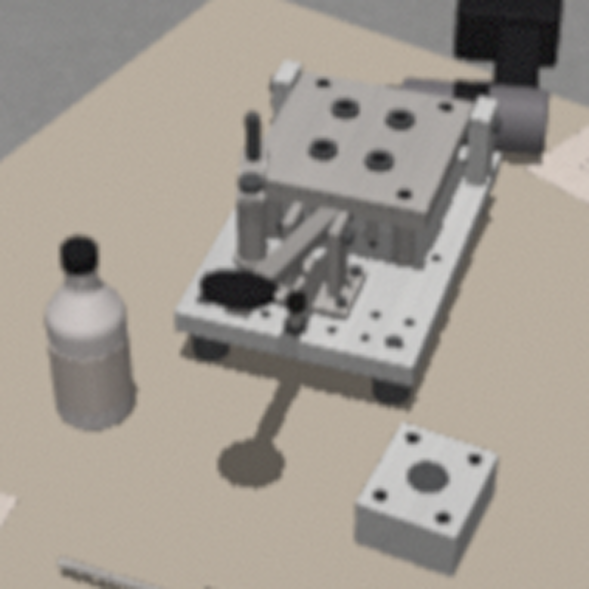

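The zoom shows the bolt head near (308,266) and the peg top near (295,272) in the top image. The strap points over the leaf. The four bushes are at about (249,248), (272,242), (253,266) and (277,260).

Run:
```python
from h import *
f=load("top0.npz"); s=load("scene0.npz")
Z=lambda u,v:(u/3.6+210-.36,v/3.6+150-.36)
b=[Z(141,353),Z(223,333),Z(157,418),Z(239,397)]
B=np.array([ray(f,*p,.115) for p in b]); print("bush",B, B.mean(0)); 
d=(B[0]+B[2]-B[1]-B[3])[:2]; print("jig x from bushes deg",np.degrees(np.arctan2(d[1],d[0])))
pad=ray(f,374.86,219.52,.185)
d=B.mean(0)[:2]-pad[:2]; print("dist",np.hypot(*d),"ang",np.degrees(np.arctan2(d[1],d[0])))
print("bolt",ray(f,*Z(353,413),.126)); print("peg",ray(f,*Z(305,439),.159))
# leaf corners, z=.11
for n,p in dict(hl=(72,296),fr=(274,248),fl=(316,458),h2=(112,506)).items(): print(n,ray(f,*Z(*p),.110))
S=lambda u,v:(u/3.1+230-.34,v/3.1+180-.34)
print("scene pad",ray(s,*S(238,288),.185),"peg top",ray(s,*S(253,116),.159),"bolt",ray(s,*S(251,182),.126))
for n,p in dict(bottle=(585,470)).items(): print(n,ray(f,*Z(*p),.15))
for n,p in dict(sp=(511,135)).items(): print(n,ray(f,*Z(*p),.041))
```

```text
bush [[0.60021541 0.2650748  0.115     ]
 [0.61369751 0.21199768 0.115     ]
 [0.55741772 0.2536322  0.115     ]
 [0.57137059 0.20088108 0.115     ]] [0.58567531 0.23289644 0.115     ]
jig x from bushes deg 104.53345129582799
dist 0.26465781116083775 ang 104.42350530789554
bolt [0.55926632 0.12687105 0.126     ]
peg [0.53725288 0.15638958 0.159     ]
hl [0.63921321 0.31193321 0.11      ]
fr [0.67221653 0.17973897 0.11      ]
fl [0.53236276 0.150792   0.11      ]
h2 [0.50081477 0.28170589 0.11      ]
scene pad [ 0.65791053 -0.02729735  0.185     ] peg top [0.54238261 0.15537    0.159     ] bolt [0.56075442 0.12520443 0.126     ]
bottle [ 0.51956133 -0.01876518  0.15      ]
sp [0.77262088 0.01712132 0.041     ]
```

```bash
cat > st.py <<'E'
import sys, numpy as np
from scipy.spatial.transform import Rotation as Ro
from station import monitor
s=monitor.state(); q=s["orientation"]; R=Ro.from_quat([q[1],q[2],q[3],q[0]]).as_matrix()
print("t",round(s["time_s"],2),"p",s["ee_pos"].round(4),"F",s["force"].round(1),"w",round(s["width"],4)); print(R.round(3).tolist(), s["joints"].round(2))
for a in sys.argv[1:]:
    T=np.array(eval(a)); print(a,"tool shift",(R.T@(T-s["ee_pos"])).round(4))
E
python3 st.py "[.549,.195,.230]"
```

```text
t 0.1 p [0.1318 0.559  0.2302] F [ 0.1  0.6 -0.3] w 0.0851
[[-0.973, 0.23, -0.001], [0.23, 0.973, -0.002], [0.0, -0.002, -1.0]] [ 1.19  0.21  1.54  0.    1.39 -0.15]
[.549,.195,.230] tool shift [-0.4896 -0.2584  0.0006]
```

drive_tool([
  [255, -0.041, -0.0215, 0, 0, 0, 0],
  [255, -0.041, -0.0215, 0, 0, 0, 0],
  [255, -0.041, -0.0215, 0, 0, 0, 0],
  [255, -0.041, -0.0215, 0, 0, 0, 0],
  [255, -0.041, -0.0215, 0, 0, 0, 0],
  [255, -0.041, -0.0215, 0, 0, 0, 0],
  [255, -0.041, -0.0215, 0, 0, 0, 0],
  [255, -0.041, -0.0215, 0, 0, 0, 0],
  [255, -0.041, -0.0215, 0, 0, 0, 0],
  [255, -0.041, -0.0215, 0, 0, 0, 0],
], squeeze=20)

```text
time_s: 1.1
ee_pos: [0.4877, 0.2482, 0.2247]
orientation: [-0.004, 0.109, 0.994, -0.003]
force: [0.6, 1.5, 0.5]
width: 0.0
```

```bash
python3 st.py "[.549,.195,.200]"
```

```text
t 1.1 p [0.4877 0.2482 0.2247] F [0.6 1.5 0.5] w 0.0
[[-0.976, 0.217, -0.008], [0.217, 0.976, -0.004], [0.006, -0.006, -1.0]] [ 0.31  0.16  1.61 -0.    1.38 -1.04]
[.549,.195,.200] tool shift [-0.0716 -0.0385  0.0244]
```

drive_tool([
  [255, -0.035, -0.02, 0.006, 0, 0, 0],
  [255, -0.035, -0.02, 0.006, 0, 0, 0],
  [255, 0, 0, 0, 0, 0, 0],
  [255, 0, 0, 0, 0, 0, 0],
])

```text
time_s: 1.5
ee_pos: [0.5527, 0.1857, 0.2098]
orientation: [-0.004, 0.113, 0.994, -0.003]
force: [1.3, 1.0, -0.0]
width: 0.0004
```

```bash
python3 st.py "[.549,.195,.131]"
python3 - <<'E'
from station import grab_frame
import cv2, numpy as np
for n,(a,b,c,d) in dict(top=(150,310,210,430),scene=(130,320,230,420)).items():
    f=grab_frame(n); np.savez(n+"1.npz",**f); cv2.imwrite(f"pics/{n}1.png",cv2.resize(f["image"][a:b,c:d,::-1],None,fx=3,fy=3,interpolation=cv2.INTER_CUBIC))
E
```

```text
t 1.5 p [0.5527 0.1857 0.2098] F [ 1.3  1.  -0. ] w 0.0004
[[-0.974, 0.225, -0.009], [0.225, 0.974, -0.006], [0.008, -0.008, -1.0]] [ 0.18  0.25  1.54 -0.    1.37 -1.16]
[.549,.195,.131] tool shift [0.0051 0.0088 0.0788]
```

View pics/scene1.png

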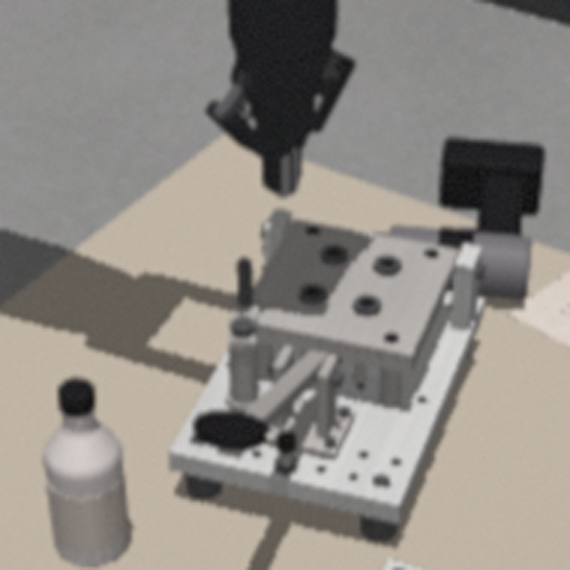

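The closed fingers hang above the plate behind the peg, clear of everything. The peg top is at about zoom (244,262). Next I'll lower beside it.

drive_tool([
  [255, 0.003, 0.005, 0.03, 0, 0, 0],
  [255, 0.003, 0.004, 0.03, 0, 0, 0],
  [255, 0, 0, 0.012, 0, 0, 0],
  [255, 0, 0, 0.005, 0, 0, 0],
  [255, 0, 0, 0, 0, 0, 0],
])

```text
time_s: 2.1
ee_pos: [0.5457, 0.2019, 0.1342]
orientation: [-0.002, 0.108, 0.994, -0.002]
force: [-0.6, 0.5, -0.5]
width: -0.0
```

```bash
python3 st.py "[.549,.195,.131]" "[.544,.175,.131]"
```

```text
t 2.1 p [0.5457 0.2019 0.1342] F [-0.6  0.5 -0.5] w -0.0
[[-0.976, 0.216, -0.004], [0.216, 0.976, -0.004], [0.003, -0.005, -1.0]] [ 0.21  0.32  1.61 -0.    1.21 -1.14]
[.549,.195,.131] tool shift [-0.0047 -0.006   0.0033]
[.544,.175,.131] tool shift [-0.0042 -0.0266  0.0034]
```

drive_tool([
  [255, -0.003, -0.01, 0.003, 0, 0, 0],
  [255, 0, -0.007, 0, 0, 0, 0],
  [255, 0, -0.005, 0, 0, 0, 0],
  [255, 0, -0.004, 0, 0, 0, 0],
])

```text
time_s: 2.5
ee_pos: [0.5455, 0.1743, 0.1354]
orientation: [0.002, 0.108, 0.994, -0.002]
force: [-0.3, -0.4, 0.5]
width: 0.0004
```

```bash
python3 st.py "[.544,.172,.131]" "[.534,.159,.131]"
python3 - <<'E'
from station import grab_frame
import cv2, numpy as np
for n,(a,b,c,d) in dict(top=(150,310,210,430),scene=(130,320,230,420)).items():
    f=grab_frame(n); np.savez(n+"2.npz",**f); cv2.imwrite(f"pics/{n}2.png",cv2.resize(f["image"][a:b,c:d,::-1],None,fx=3,fy=3,interpolation=cv2.INTER_CUBIC))
E
```

```text
t 2.5 p [0.5455 0.1743 0.1354] F [-0.3 -0.4  0.5] w 0.0004
[[-0.977, 0.215, 0.003], [0.215, 0.977, -0.004], [-0.004, -0.003, -1.0]] [ 0.16  0.3   1.64 -0.    1.2  -1.19]
[.544,.172,.131] tool shift [ 0.001  -0.0026  0.0044]
[.534,.159,.131] tool shift [ 0.008  -0.0174  0.0044]
```

View pics/scene2.png

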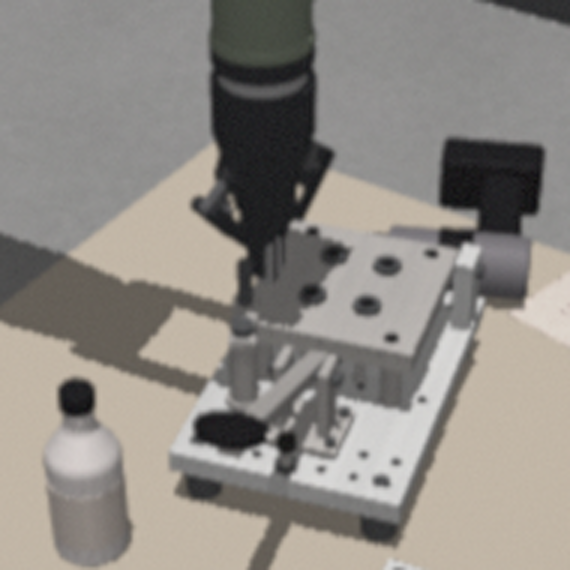

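View pics/top2.png

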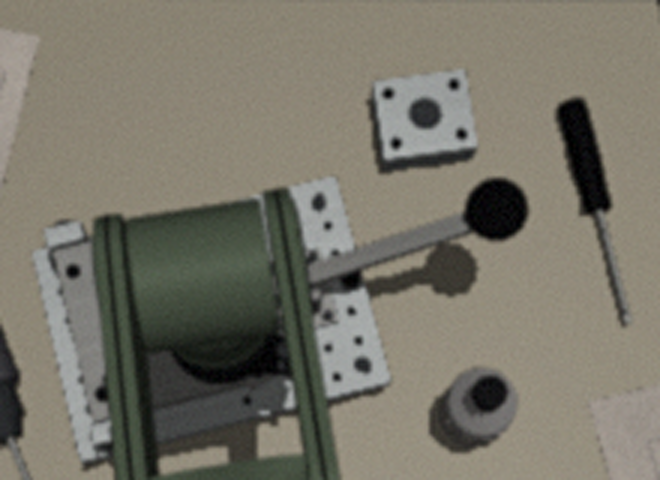

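drive_tool([
  [255, 0.001, -0.003, 0.004, 0, 0, 0],
  [255, 0.004, -0.0045, 0, 0, 0, 0],
  [255, 0.003, -0.005, 0, 0, 0, 0],
  [255, 0.002, -0.0055, 0, 0, 0, 0],
])

```text
time_s: 3.0
ee_pos: [0.5316, 0.1608, 0.1321]
orientation: [0.002, 0.108, 0.994, 0.001]
force: [-0.4, 2.3, 1.1]
width: 0.0
```

```bash
python3 st.py "[.544,.172,.131]" "[.530,.155,.131]"
python3 - <<'E'
from station import grab_frame
import cv2, numpy as np
for n,(a,b,c,d) in dict(scene=(180,290,260,370)).items():
    f=grab_frame(n); np.savez(n+"3.npz",**f); cv2.imwrite(f"pics/{n}3.png",cv2.resize(f["image"][a:b,c:d,::-1],None,fx=5,fy=5,interpolation=cv2.INTER_CUBIC))
E
```

```text
t 3.0 p [0.5316 0.1608 0.1321] F [-0.4  2.3  1.1] w 0.0
[[-0.977, 0.215, 0.005], [0.215, 0.977, 0.002], [-0.005, 0.003, -1.0]] [ 0.14  0.26  1.69  0.    1.18 -1.22]
[.544,.172,.131] tool shift [-0.0098  0.0136  0.0012]
[.530,.155,.131] tool shift [ 0.0003 -0.006   0.0011]
```

View pics/scene3.png

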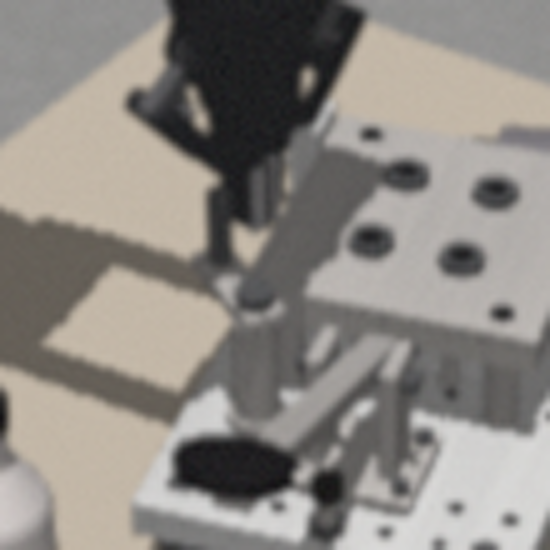

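The peg has swung about halfway. Its top is at zoom (218,190) and the contact force is about 2 N. I'll continue round the arc.

drive_tool([
  [255, 0.0012, -0.006, 0, 0, 0, 0],
  [255, 0, -0.006, 0, 0, 0, 0],
  [255, -0.001, -0.006, 0, 0, 0, 0],
  [255, -0.002, -0.0055, 0, 0, 0, 0],
  [255, 0, 0, 0, 0, 0, 0],
])

```text
time_s: 3.55
ee_pos: [0.5264, 0.1336, 0.1315]
orientation: [0.001, 0.108, 0.994, -0.0]
force: [-0.0, 1.2, 0.3]
width: -0.0001
```

```bash
python3 st.py "[.530,.134,.131]"
python3 - <<'E'
from station import grab_frame
import cv2, numpy as np
for n,(a,b,c,d) in dict(scene=(180,290,260,370)).items():
    f=grab_frame(n); np.savez(n+"4.npz",**f); cv2.imwrite(f"pics/{n}4.png",cv2.resize(f["image"][a:b,c:d,::-1],None,fx=5,fy=5,interpolation=cv2.INTER_CUBIC))
from h import *
print(ray(f,303.5,217.9,.159))
E
```

```text
t 3.55 p [0.5264 0.1336 0.1315] F [-0.   1.2  0.3] w -0.0001
[[-0.977, 0.215, 0.003], [0.215, 0.977, -0.001], [-0.003, -0.0, -1.0]] [ 0.09  0.24  1.72 -0.    1.18 -1.26]
[.530,.134,.131] tool shift [-0.0035  0.0012  0.0005]
[0.52959561 0.14324557 0.159     ]
```

View pics/scene4.png

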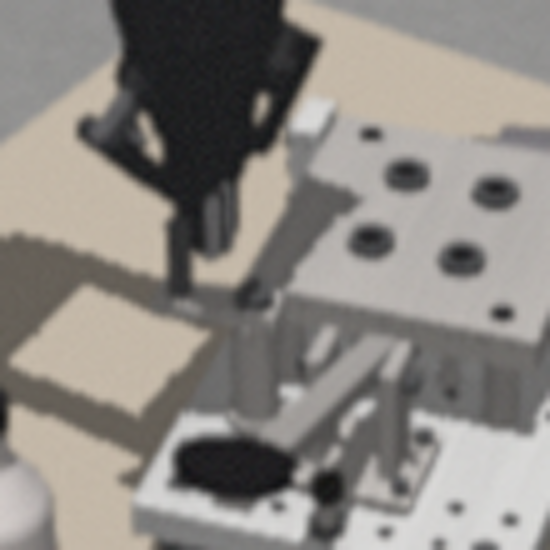

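Run:
```python
from h import *
f=load("scene4.npz"); p=ray(f,180/5+260-.4,222/5+180-.4,.159); print(p)
for b in ((.558,.1265),(.5607,.1252)):
    d=p[:2]-b; print(np.hypot(*d),np.radians((np.degrees(np.arctan2(d[1],d[0]))%360)-104.5))
```

```text
[0.52818862 0.11500903 0.159     ]
0.03194934907991132 1.6856291996353865
0.03407118820973761 1.6214813501852745
```

The peg is now at radius 32–34 mm from the pivot. The latch is at about 1.6 rad, so the strap is off the plate. I'll back off, rise, and look at the latch from above once the arm is out of the way.

drive_tool([
  [255, 0, 0.01, 0, 0, 0, 0],
  [255, 0, 0.002, -0.03, 0, 0, 0],
  [255, 0, 0, -0.045, 0, 0, 0],
  [255, 0, 0, -0.03, 0, 0, 0],
  [255, -0.03, -0.027, 0, 0, 0, 0],
  [255, -0.03, -0.027, 0, 0, 0, 0],
  [255, -0.03, -0.027, 0, 0, 0, 0],
  [255, -0.03, -0.027, 0, 0, 0, 0],
  [255, 0, 0, 0, 0, 0, 0],
  [255, 0, 0, 0, 0, 0, 0],
])

```text
time_s: 4.6
ee_pos: [0.6292, 0.0138, 0.2405]
orientation: [0.003, 0.105, 0.994, -0.004]
force: [0.3, 0.5, 0.0]
width: -0.0
```

```bash
python3 st.py "[.653,-.024,.220]"
python3 - <<'E'
from station import grab_frame
import cv2, numpy as np
for n,(a,b,c,d) in dict(top=(150,310,210,430),scene=(160,300,240,420)).items():
    f=grab_frame(n); np.savez(n+"5.npz",**f); cv2.imwrite(f"pics/{n}5.png",cv2.resize(f["image"][a:b,c:d,::-1],None,fx=3.6,fy=3.6,interpolation=cv2.INTER_CUBIC))
E
```

```text
t 4.6 p [0.6292 0.0138 0.2405] F [0.3 0.5 0. ] w -0.0
[[-0.978, 0.21, 0.005], [0.21, 0.978, -0.008], [-0.007, -0.006, -1.0]] [-0.11  0.31  1.39 -0.01  1.43 -1.47]
[.653,-.024,.220] tool shift [-0.0311 -0.0319  0.0209]
```

View pics/scene5.png

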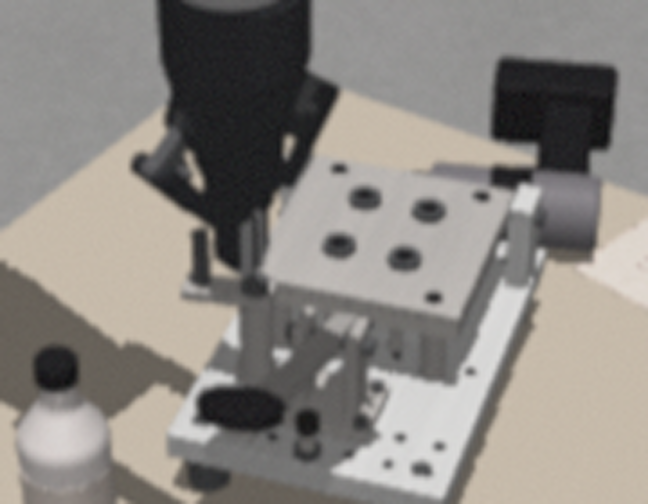

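View pics/top5.png

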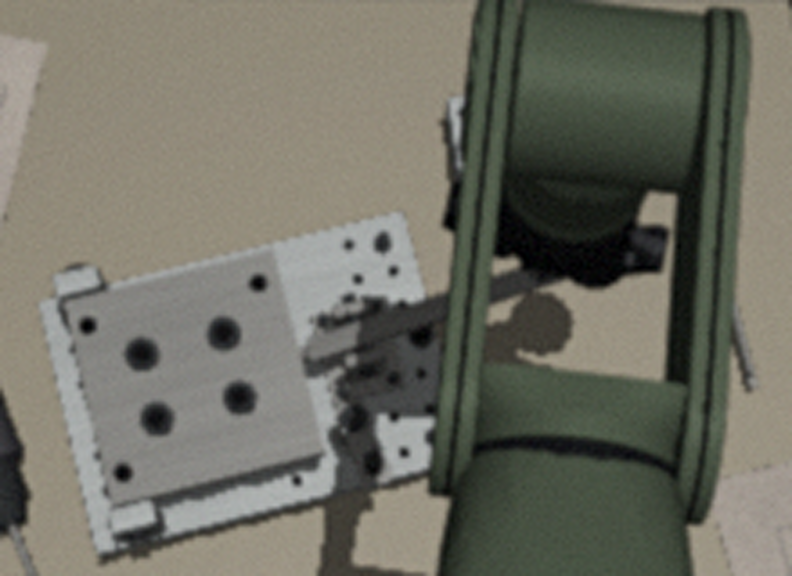

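The strap, with its peg at top-zoom (372,462), points away from the plate and the leaf corner at (322,455) is fully free. Now I'll move over the pad.

drive_tool([
  [255, -0.015, -0.016, 0.004, 0, 0, 0],
  [255, -0.01, -0.01, 0.005, 0, 0, 0],
  [255, 0, 0, 0.003, 0, 0, 0],
  [255, 0, 0, 0, 0, 0, 0],
])

```text
time_s: 5.1
ee_pos: [0.6476, -0.0147, 0.2276]
orientation: [0.002, 0.102, 0.995, -0.003]
force: [-0.5, -0.5, -0.6]
width: 0.0002
```

```bash
python3 st.py "[.653,-.024,.195]"
python3 - <<'E'
from station import grab_frame
import cv2, numpy as np
for n,(a,b,c,d) in dict(scene=(160,300,240,420)).items():
    f=grab_frame(n); np.savez(n+"6.npz",**f); cv2.imwrite(f"pics/{n}6.png",cv2.resize(f["image"][a:b,c:d,::-1],None,fx=3.6,fy=3.6,interpolation=cv2.INTER_CUBIC))
E
```

```text
t 5.1 p [ 0.6476 -0.0147  0.2276] F [-0.5 -0.5 -0.6] w 0.0002
[[-0.979, 0.204, 0.004], [0.204, 0.979, -0.007], [-0.005, -0.006, -1.0]] [-0.15  0.36  1.36 -0.01  1.42 -1.52]
[.653,-.024,.195] tool shift [-0.007  -0.0078  0.0327]
```

View pics/scene6.png

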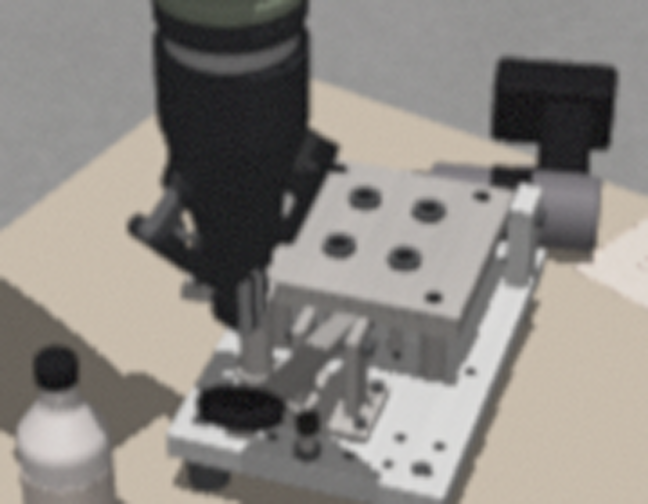

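drive_tool([
  [255, -0.005, -0.005, 0.012, 0, 0, 0],
  [255, -0.002, -0.003, 0.01, 0, 0, 0],
  [255, 0, -0.002, 0.006, 0, 0, 0],
  [255, 0, 0, 0.003, 0, 0, 0],
  [255, 0, 0, 0, 0, 0, 0],
])

```text
time_s: 5.65
ee_pos: [0.6519, -0.026, 0.1934]
orientation: [0.001, 0.102, 0.995, -0.003]
force: [0.6, -0.3, -0.8]
width: 0.0001
```

```bash
python3 st.py "[.653,-.024,.185]"
python3 - <<'E'
from station import grab_frame
import cv2, numpy as np
for n,(a,b,c,d) in dict(scene=(200,310,240,380)).items():
    f=grab_frame(n); np.savez(n+"7.npz",**f); cv2.imwrite(f"pics/{n}7.png",cv2.resize(f["image"][a:b,c:d,::-1],None,fx=5,fy=5,interpolation=cv2.INTER_CUBIC))
E
```

```text
t 5.65 p [ 0.6519 -0.026   0.1934] F [ 0.6 -0.3 -0.8] w 0.0001
[[-0.979, 0.203, 0.002], [0.203, 0.979, -0.007], [-0.004, -0.006, -1.0]] [-0.17  0.4   1.38 -0.01  1.36 -1.53]
[.653,-.024,.185] tool shift [-0.0006  0.0023  0.0084]
```

View pics/scene7.png

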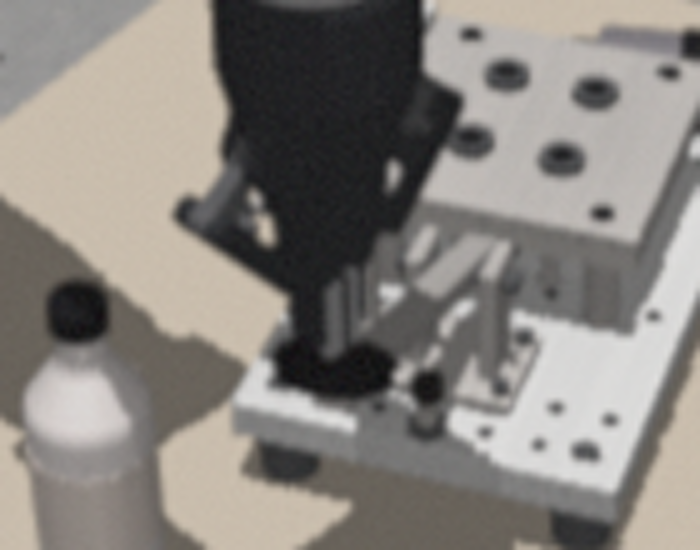

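The finger tips sit over the middle of the pad, around zoom (340,360). I'll start pressing along its arc.

drive_tool([
  [255, 0, 0, 0.005, 0, 0, 0],
  [255, -0.001, -0.002, 0.006, 0, 0, 0],
  [255, -0.001, -0.002, 0.006, 0, 0, 0],
  [255, -0.001, -0.002, 0.006, 0, 0, 0],
  [255, -0.001, -0.002, 0.006, 0, 0, 0],
])

```text
time_s: 6.2
ee_pos: [0.6554, -0.0351, 0.1678]
orientation: [0.003, 0.101, 0.995, -0.004]
force: [-2.3, 0.5, 4.8]
width: 0.0
```

```bash
cat >> st.py <<'E'
o=np.array([.590,.2165]);x=np.array([-.2504,.968]);y=np.array([-.968,-.2504]); d=s["ee_pos"][:2]-o
print("jig x,y",(d@x).round(4),(d@y).round(4),"out from pivot",(-.095-d@x).round(4),"h",(s["ee_pos"][2]-.106).round(4))
E
python3 st.py
python3 - <<'E'
from station import grab_frame
import cv2, numpy as np
for n,(a,b,c,d) in dict(scene=(200,310,240,380)).items():
    f=grab_frame(n); np.savez(n+"8.npz",**f); cv2.imwrite(f"pics/{n}8.png",cv2.resize(f["image"][a:b,c:d,::-1],None,fx=5,fy=5,interpolation=cv2.INTER_CUBIC))
E
```

```text
t 6.2 p [ 0.6554 -0.0351  0.1678] F [-2.3  0.5  4.8] w 0.0
[[-0.979, 0.202, 0.006], [0.202, 0.979, -0.008], [-0.008, -0.007, -1.0]] [-0.18  0.42  1.39 -0.01  1.32 -1.55]
jig x,y -0.2599 -0.0003 out from pivot 0.1649 h 0.0618
```

View pics/scene8.png

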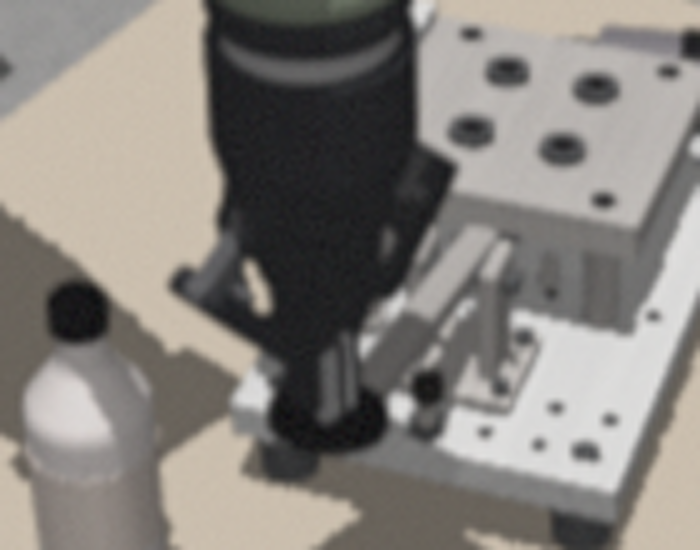

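The lever is moving at about 5 N, with the tip central on the pad. I'll continue down.

drive_tool([
  [255, -0.0005, -0.001, 0.006, 0, 0, 0],
  [255, -0.0005, -0.001, 0.006, 0, 0, 0],
  [255, -0.0005, -0.001, 0.006, 0, 0, 0],
  [255, -0.0005, -0.001, 0.006, 0, 0, 0],
  [255, 0, 0, 0.006, 0, 0, 0],
  [255, 0, 0, 0.006, 0, 0, 0],
  [255, 0, 0, 0.006, 0, 0, 0],
  [255, 0, 0, 0.006, 0, 0, 0],
])

```text
time_s: 7.05
ee_pos: [0.6585, -0.0446, 0.1169]
orientation: [0.005, 0.102, 0.995, -0.007]
force: [-2.5, -1.9, 5.6]
width: -0.0
```

```bash
python3 st.py
python3 - <<'E'
from station import grab_frame
import cv2, numpy as np
for n,(a,b,c,d) in dict(scene=(180,320,240,420)).items():
    f=grab_frame(n); np.savez(n+"9.npz",**f); cv2.imwrite(f"pics/{n}9.png",cv2.resize(f["image"][a:b,c:d,::-1],None,fx=4,fy=4,interpolation=cv2.INTER_CUBIC))
E
```

```text
t 7.05 p [ 0.6585 -0.0446  0.1169] F [-2.5 -1.9  5.6] w -0.0
[[-0.979, 0.203, 0.01], [0.203, 0.979, -0.014], [-0.012, -0.012, -1.0]] [-0.19  0.48  1.43 -0.01  1.22 -1.55]
jig x,y -0.2699 -0.0009 out from pivot 0.1749 h 0.0109
```

View pics/scene9.png

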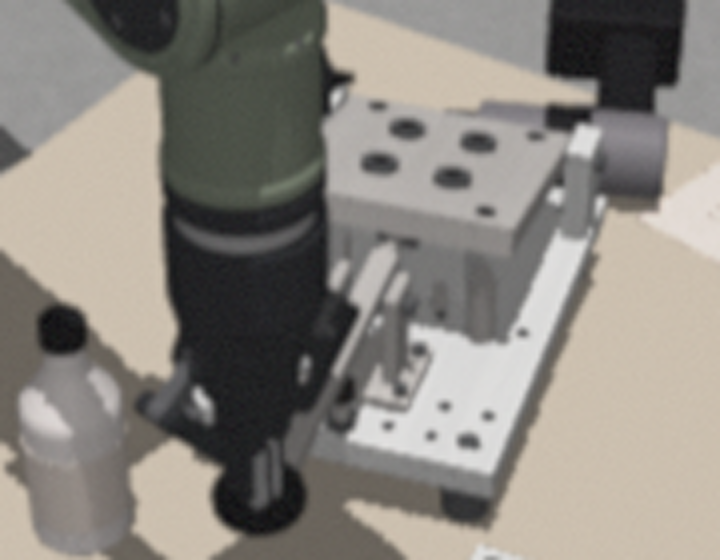

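The plate is rising, with its free edge clearly above the block. I'll carry on down and drift the tip slightly inward.

drive_tool([
  [255, 0.0005, 0.001, 0.006, 0, 0, 0],
  [255, 0.0005, 0.001, 0.006, 0, 0, 0],
  [255, 0.0005, 0.0015, 0.006, 0, 0, 0],
  [255, 0.0005, 0.002, 0.006, 0, 0, 0],
  [255, 0.001, 0.002, 0.006, 0, 0, 0],
  [255, 0.001, 0.002, 0.006, 0, 0, 0],
])

```text
time_s: 7.7
ee_pos: [0.659, -0.0423, 0.0805]
orientation: [0.008, 0.102, 0.995, -0.013]
force: [-2.7, -4.2, 5.5]
width: 0.0005
```

```bash
python3 st.py
python3 - <<'E'
from station import grab_frame
import cv2, numpy as np
for n,(a,b,c,d) in dict(scene=(180,320,240,420)).items():
    f=grab_frame(n); np.savez(n+"10.npz",**f); cv2.imwrite(f"pics/{n}10.png",cv2.resize(f["image"][a:b,c:d,::-1],None,fx=4,fy=4,interpolation=cv2.INTER_CUBIC))
E
```

```text
t 7.7 p [ 0.659  -0.0423  0.0805] F [-2.7 -4.2  5.5] w 0.0005
[[-0.979, 0.203, 0.014], [0.203, 0.979, -0.027], [-0.019, -0.023, -1.0]] [-0.18  0.52  1.45 -0.03  1.15 -1.54]
jig x,y -0.2678 -0.002 out from pivot 0.1728 h -0.0255
```

View pics/scene10.png

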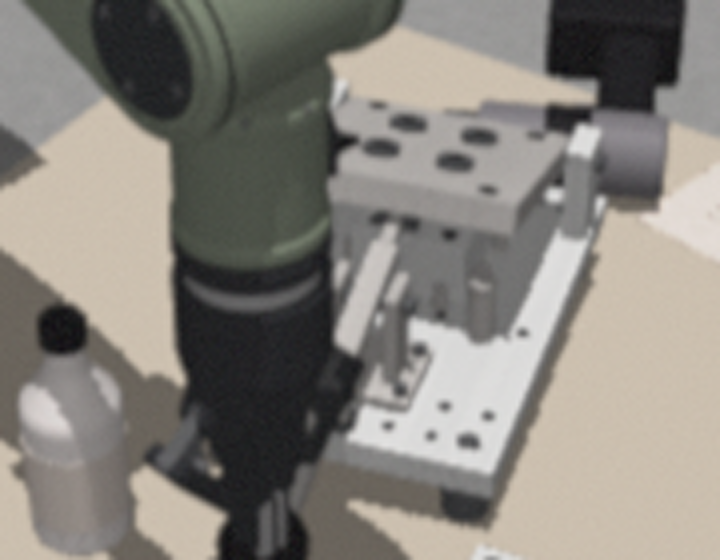

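Force is steady at 5.5 N and about 15 mm remains to the stop.

drive_tool([
  [255, 0.0005, 0.002, 0.006, 0, 0, 0],
  [255, 0.0005, 0.002, 0.006, 0, 0, 0],
  [255, 0.0005, 0.001, 0.006, 0, 0, 0],
])

```text
time_s: 8.05
ee_pos: [0.6585, -0.0383, 0.0615]
orientation: [0.008, 0.102, 0.995, -0.013]
force: [-3.9, -0.7, 20.9]
width: -0.0001
```

```bash
python3 st.py
```

```text
t 8.05 p [ 0.6585 -0.0383  0.0615] F [-3.9 -0.7 20.9] w -0.0001
[[-0.979, 0.204, 0.014], [0.203, 0.979, -0.028], [-0.019, -0.025, -1.0]] [-0.18  0.54  1.46 -0.03  1.12 -1.53]
jig x,y -0.2638 -0.0025 out from pivot 0.1688 h -0.0445
```

The force has jumped to 21 N at h = -44 mm, so the lever is on its stop. I'll settle into a moderate hold.

drive_tool([
  [255, 0, 0, 0.003, 0, 0, 0],
  [255, 0, 0, 0.003, 0, 0, 0],
  [255, 0, 0, 0.003, 0, 0, 0],
  [255, 0, 0, 0.003, 0, 0, 0],
])

```text
time_s: 8.45
ee_pos: [0.6588, -0.0382, 0.0615]
orientation: [0.007, 0.101, 0.995, -0.014]
force: [-8.0, -2.2, 17.7]
width: 0.0001
```

```bash
python3 st.py
python3 - <<'E'
from station import grab_frame, monitor
import cv2, numpy as np
from h import *
for n,(a,b,c,d) in dict(top=(150,310,210,430),scene=(180,320,240,420)).items():
    f=grab_frame(n); np.savez(n+"11.npz",**f); cv2.imwrite(f"pics/{n}11.png",cv2.resize(f["image"][a:b,c:d,::-1],None,fx=3.6,fy=3.6,interpolation=cv2.INTER_CUBIC))
# leaf plane from depth, top view patch on the leaf
f=load("top11.npz"); o=np.array([.590,.2165]);x=np.array([-.2504,.968])
v,u=np.mgrid[225:295,215:305]; z=f["range_z"][225:295,215:305]
P=(np.stack([(u-f["cx"])/f["fx"]*z,(v-f["cy"])/f["fy"]*z,z],-1)-f["t"])@f["R"]
P=P.reshape(-1,3); j=(P[:,:2]-o)@x
m=(P[:,2]>.10)&(P[:,2]<.18)&(j>-.05)&(j<.06)
a=np.polyfit(j[m],P[m,2],1)
for _ in range(3):
    r=abs(np.polyval(a,j)-P[:,2])<.004; a=np.polyfit(j[m&r],P[m&r,2],1)
print("leaf slope rad",np.arctan(-a[0]),(m&r).sum(), "edge z at -.048",np.polyval(a,-.048))
print(monitor.state()["force"])
E
python3 st.py
```

```text
t 8.45 p [ 0.6588 -0.0382  0.0615] F [-8.  -2.2 17.7] w 0.0001
[[-0.979, 0.202, 0.011], [0.202, 0.979, -0.029], [-0.016, -0.026, -1.0]] [-0.18  0.55  1.46 -0.03  1.12 -1.53]
jig x,y -0.2638 -0.0028 out from pivot 0.1688 h -0.0445
leaf slope rad 0.3656609627791716 2147 edge z at -.048 0.15814992279867748
[-8.33231971 -2.24038778 18.10123843]
t 8.55 p [ 0.6588 -0.0382  0.0615] F [-8.3 -2.2 18.1] w -0.0002
[[-0.979, 0.202, 0.011], [0.201, 0.979, -0.029], [-0.016, -0.026, -1.0]] [-0.18  0.55  1.46 -0.03  1.12 -1.53]
jig x,y -0.2638 -0.0028 out from pivot 0.1688 h -0.0445
```

View pics/scene11.png

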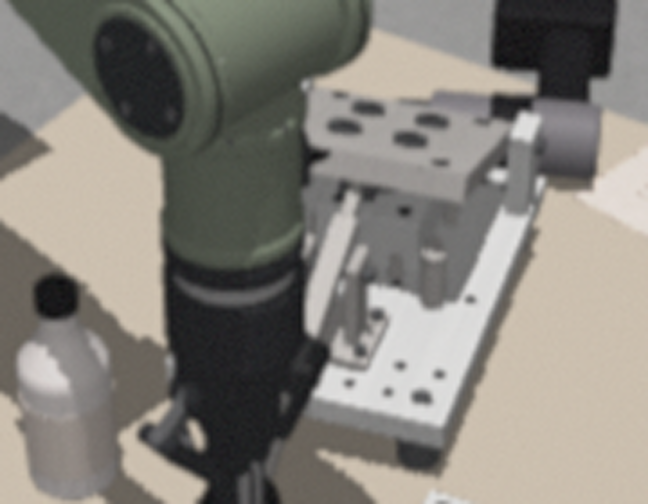

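View pics/top11.png

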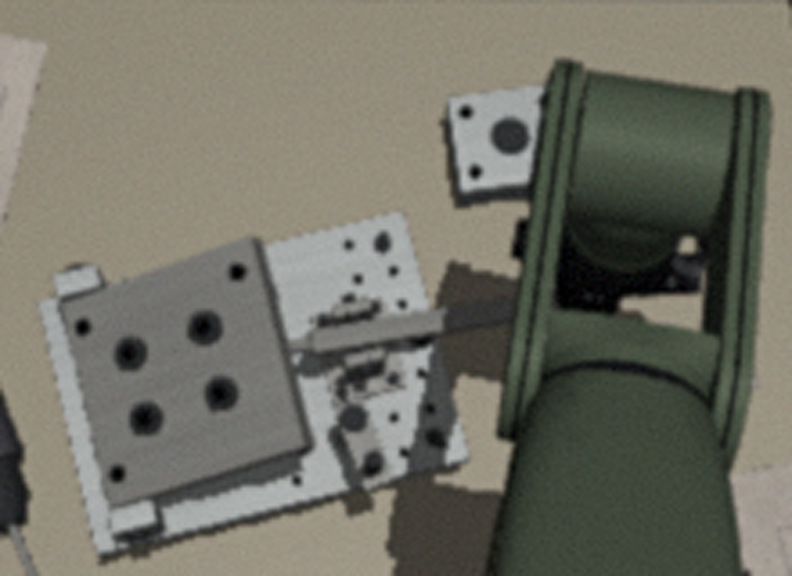

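Plate tilt measures 0.37 rad against the expected 0.38. The spare block (450–540, 85–195) and the bottle are where they were, the latch is clear at (372,462), and the hold is steady at 18 N. Handing in.

```bash
python3 -c "
from station import r
print(r.hand_in())"; python3 st.py
```

```text
the job is handed in; nothing more can be done
None
the job is handed in; nothing more can be done
```

The jig is open and the arm is holding the lever down on its stop with the top plate raised, so the block can be drawn out.

- **Latch:** I pushed the strap round by its peg with the closed fingers to about 1.6 rad (clear from 1.3). The picture from above shows the strap right off the plate.
- **Lever and plate:** I then pressed the pad down to the stop. Before hand-in the tool held still at 61 mm above the bench with a steady 18 N downward push. The plate tilt measured from the depth image was 0.37 rad, against about 0.38 expected. I did not touch the raised plate.
- **Bystanders:** In the last pictures the bottle was where it started, and so were the visible parts of the spare block and drill. The arm hid the screwdriver and part of the spare block. I did not measure the jig's own block; nothing came near it.
- **Disagreements:** The two cameras differed by about 5–7 mm on the pad and peg, so I worked from values in between. There is a steady side force of about 8 N at the pad in the hold. After hand-in the robot gave no further readings.

The clock stood at 8.6 s at the last reading, well inside the 51 s limit.

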